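# Key a filter cell onto its photometer socket and hold it home

### The job

Fit the filter cell to the photometer: pull the filter drawer out to its stop, pick up the knurled cell from the bench, set it over the round socket in the drawer and turn it until its hidden keyways drop over the pins. Then press it fully home against its spring and finish while the gripper is still holding it pressed home, so that I can do up the clamp screw. Leave the glassware and the reagent bottle undisturbed.

Things in the scene. Friction and masses are not known exactly. Their poses are not given: they have to be found in the camera images.
- photometer: Bench filter photometer, a cream box fixed on the bench, 250 mm wide and deep. Origin on the bench under the middle of its front face, which faces the robot; x axis from the face into the box, z up. Its front 50 mm is a low deck 106 mm high, behind it the optics housing is 174 mm high.
- filter_drawer (a joint): Slide of the filter drawer, m: 0 shut, 0.150 pulled out to its stop, along -x of the photometer. Starts shut or up to 40 mm open. About 6 N of friction; stays where it is left. The drawer is a flat metal slide, its floor 38 mm above the bench, with a grey front panel 12 mm thick, 164 mm wide, top 93 mm above the bench.
- drawer_handle (a point): Middle of the bar of the drawer's bow handle, 74 mm above the bench: a level steel bar 10 mm thick, 90 mm long along this frame's y, with a leg at each end. 43 mm of free space between bar and front panel (+x side). Moves with the drawer; x points into the photometer.
- socket_seat (a point): Centre of the filter socket's seat, a round flange 60 mm across at 44 mm above the bench, z up, x into the photometer. Moves with the drawer, 135 mm behind the handle bar: inside the photometer until the drawer is out, then 75 mm in front of its face and 75 mm behind the panel. The underside of a cell that is home rests on it.
- spigot_top (a point): Top centre of the round steel spigot of the socket, 24 mm above the seat: 30 mm in diameter, its top 5 mm tapered to 22 mm. Three round brass pins 5 mm thick, 120 degrees apart, stick 4.3 mm out of its side; their tops are 13 mm above the seat (11 mm below this point).
- lift_ring (a joint): Sprung dark steel ring round the foot of the spigot, 39 mm across, m: 0 is up, 4 mm above the seat; 0.004 is pressed flush with the seat. It carries the weight of the cell (starts to yield at 3.6 N) and takes about 7 N in all to press flush.
- clamp_screw (a point): Clamp block and thumb screw on the drawer, outside the seat, 29 to 54 mm from its centre, away from the robot; this point is the top of the block, 50 mm above the bench (screw head 51 mm). Not to be worked.
- cell_mid (a point): Filter cell, a loose round metal collar, about 0.14 kg, standing on the bench with its open end down; 46 mm tall; this point is on its axis half-way up, 23 mm above its underside, z up. The upper 20 mm is the knurled head, 48 mm in diameter, filter glass on top: grip it there. Below is a smooth skirt 44 mm in diameter.
- cell_foot (a point): Centre of the open underside of the cell. Bore 32.4 mm in diameter, 26 mm deep, with three keyways 8.5 mm wide, 120 degrees apart, open below, hidden inside; where they lie round the cell is not told. At a wrong angle the cell stops on the pins, this point 13 mm above the seat; turned true (120 degrees at most) it drops onto the sprung ring at 4 mm; pressed home it is at 0.
- beaker: Bystander: empty glass beaker 64 mm in diameter, 85 mm tall, origin at the centre of its underside. Leave it alone.
- flask: Bystander: conical glass flask 80 mm in diameter, 118 mm tall, origin at the centre of its underside. Leave it alone.
- reagent_bottle: Bystander: stoppered clear reagent bottle with a paper label, 72 mm in diameter, 160 mm tall, origin at the centre of its underside. Leave it alone.
Not all that is in view belongs to the job. Leave any orange, red or yellow look-alike of the part that bears cell_mid alone.

How it is judged (in metres and radians):
On the way, in this order (a step that is already met when the one before it is completed fails the run):
1. the filter drawer is pulled out to its stop (value of joint filter_drawer above 0.146 m), for 0.2 s.
2. the cell's keyways have dropped over the pins of the socket (z of cell_mid in the frame of socket_seat below 0.0305 m and horizontal distance between cell_mid and socket_seat below 0.004 m and angle between cell_mid's own z axis and vertical below 0.12 rad), for 0.1 s.
At the end, for the whole second after the job is handed in: The drawer is out to its stop (within 10 mm), the cell stands upright over the spigot (axis within 3 mm, tilt under 0.08 rad) and is held by the gripper's fingers (over 2 N) pressed down against the spring to within 1.8 mm of the seat, all through the last second (value of joint filter_drawer above 0.14 m and z of cell_mid in the frame of socket_seat below 0.0248 m and horizontal distance between cell_mid and socket_seat below 0.003 m and angle between cell_mid's own z axis and vertical below 0.08 rad and contact force between the fingers and filter_cell above 2 N); the arm keeps its last pose, push and grip.
It fails at once if the beaker, flask or reagent bottle is pushed more than 20 mm or tipped (distance of any of beaker, flask, reagent_bottle from where it was at the start of the episode above 0.02 m or angle between any of beaker, flask, reagent_bottle's own z axis and vertical above 0.3 rad).
It also fails if it takes over 64 s, if anything falls off the work surface, if the arm or the gripper's body presses on something with over 40 N, if the wrist force passes 120 N, or if a joint passes its speed limit or range.

### The arm

A 6-joint arm with a two-finger parallel gripper is mounted at the origin on the work surface. World frame = base frame: x ahead of the robot, y to its left, z up, the work surface at z = 0. Lengths are in m, angles in degrees, forces in N, time in s.
With the tool pointing down it reaches from about 0.3 to 0.75 m from the base axis. Payload 8.5 kg.
Tool frame: the origin (TCP) lies at the very end of the fingers, on their centre line; the grasp point (between the pads) lies 19 mm behind it (env.tcp_to_grasp is the distance from the TCP to the grasp point, in m); z points along the fingers, y is the line along which they close (so a half turn about z gives the same grasp; the last joint's range is limited). The gripper opens to 85 mm and grips with 20 to 120 N. Pads are 22 mm wide; open, the fingers measure 114 mm over their backs; the gripper's body (76 mm by 85 mm) begins 54 mm behind the grasp point. The pads swing forward as they close: fully open they stand 13 mm farther back than shut.
Start: joints at [62.722, 21.807, 74.336, -0, 83.858, -12.336], TCP at [0.142, 0.531, 0.231] pointing down, gripper open.
Joint ranges: [-178.18, 178.18], [-50.72, 133.34], [12.68, 142.11], [-81.47, 261.47], [9.98, 163.14], [-165.26, 165.26]. Speed limits (degrees/s): [136.94, 136.94, 180, 180, 180, 180].

### API

Orientations are given as a 3x3 rotation matrix whose columns are the frame's x, y, z axes.
In Python, from rig import status, get_image, env gives the robot as it stands.
- The arm moves only by the shell command python3 -m handwheel 'ROWS' [FORCE]. ROWS is text: rows parted by semicolons, each of 7 numbers parted by spaces: the shift along the world's x, y, z in cm, then the turn, a rotation vector about the world's x, y, z in degrees, then the opening, from 0 (shut) to 1 (fully open). In form: dx dy dz wx wy wz gripper; .... A call has 1 to 8 rows; each row is the pose to reach, as a shift and turn from the pose commanded when the call began; what a row does not reach only later rows make up. A row lasts 1/12 s, in which the tool goes at most 41.7 mm and 7.16 degrees, less where a joint would pass 70% of its speed; a pose out of reach is approached as far as the arm can. A call with a gripper value outside its range is refused whole. The fingers move at their own pace and stop on an object; FORCE is the grip in N (left out, the last holds). Time passes only in rows, so rows that repeat a pose let the fingers close. It gives the time, the measured TCP pose, the force, the opening and the grip force at its end, in the units of the state.
- status.observe(): the state, without advancing time (a new reading comes with each control period).
- get_image(name): name is "side" or "top" or "wrist"; returns a dict with "color" (480x640x3 uint8, red, green, blue), "vertical_fov" (degrees; the focal length in pixels is half the picture's height over the tangent of half this angle, whatever the lens; pixels are square), "cx", "cy" (the principal point, pixels), "xyz" and "orientation" of the camera in the world. Camera axes: x right, y down, z forward; pixel columns grow to the right and rows downward; lengths in m; the calibration is good to about 2 mm. A picture is of the moment at which its call begins. There is no depth.
- env.close_job(): hands the job in; it is judged then, once.
The state is a dict: "time_s": time; "q": joint angles; "qvel": joint speeds; "joint_efforts": joint torques, N m; "position": TCP position; "tool_rot": TCP orientation; "ft_force": force on the tool from outside, world axes, zero at the start; "wrist_torque": the same for the moment, N m; "grip_width": finger opening in m; "gripper_force": force on a finger pad.
Only numpy, scipy, OpenCV 4.12 (cv2) and the standard library are available. Lean on these libraries where they do the work, as an engineer would, in place of code of your own. Each camera call takes 0.05 s, during which the arm holds its last target. There are 200 camera calls.

## Working session

There is one attempt and no reset: what is moved stays moved. The work goes in short steps, Python scripts to look and compute and a shell command to move; the robot and the scene stay as the last step left them, time stands still between calls to the robot, and variables do not carry over. Pictures are saved under pics/ and viewed, at most 10 in all, crops included, and the job is handed in when it is done.

```bash
mkdir -p pics
cat > h.py <<'E'
import numpy as np, cv2
from rig import status, get_image, env
def grab(n,f):
    im=get_image(n); cv2.imwrite('pics/'+f,im['color'][:,:,::-1]); 
    np.save('pics/'+f+'.npy',im,allow_pickle=True); return im
def load(f): return np.load('pics/'+f+'.npy',allow_pickle=True).item()
def ray(im,u,v):
    f=240/np.tan(np.radians(im['vertical_fov'])/2)
    d=np.array(im['orientation'])@np.array([(u-im['cx'])/f,(v-im['cy'])/f,1]); return np.array(im['xyz']),d/np.linalg.norm(d)
def plane(im,u,v,z):
    o,d=ray(im,u,v); return o+d*(z-o[2])/d[2]
def proj(im,p):
    f=240/np.tan(np.radians(im['vertical_fov'])/2)
    c=np.array(im['orientation']).T@(np.array(p)-im['xyz']); return c[:2]/c[2]*f+[im['cx'],im['cy']]
E
python3 - <<'E'
from h import *
a=grab('top','top0.png');b=grab('side','side0.png')
for i in(a,b): print(i['xyz'],i['orientation'],i['vertical_fov'],i['cx'],i['cy'])
print(status.observe())
E
```

```text
[ 0.36804996 -0.01421173  1.61149066] [[-0.00484737 -0.98936869  0.14534821]
 [-0.99978862  0.00769914  0.0190642 ]
 [-0.01998058 -0.14522507 -0.98919687]] 43.00156049594697 335.79803080345454 244.44292185189616
[ 0.3250567  -0.67776174  0.86169796] [[ 9.32348957e-01 -2.64630112e-01  2.46366242e-01]
 [-3.61559131e-01 -6.81181097e-01  6.36606085e-01]
 [-6.45112865e-04 -6.82614984e-01 -7.30777919e-01]] 49.21414390901547 320.22331838419126 237.59847505072142
{'time_s': 0.1, 'q': array([ 6.27217862e+01,  2.18385831e+01,  7.43785297e+01,  8.33034734e-04,
        8.38568651e+01, -1.23370433e+01]), 'qvel': array([-0.01072777, -0.08437151, -0.1593451 , -0.14794224, -0.01998933,
       -0.031251  ]), 'joint_efforts': array([ 3.41244173e-03, -4.49220765e+01, -2.31656581e+01, -1.78229752e-04,
        3.67455825e-03, -4.22601943e-05]), 'position': array([0.1416987 , 0.53117641, 0.23077097]), 'tool_rot': array([[-9.66190573e-01,  2.57828258e-01, -6.04600082e-04],
       [ 2.57828803e-01,  9.66189943e-01, -1.14094364e-03],
       [ 2.89991007e-04, -1.25825231e-03, -9.99999166e-01]]), 'ft_force': array([ 0.24055943, -0.02859654, -0.39641806]), 'wrist_torque': array([-0.00436233,  0.00201168,  0.03362   ]), 'gripper_force': 0.0, 'grip_width': 0.08526586283333165}
```

View pics/top0.png

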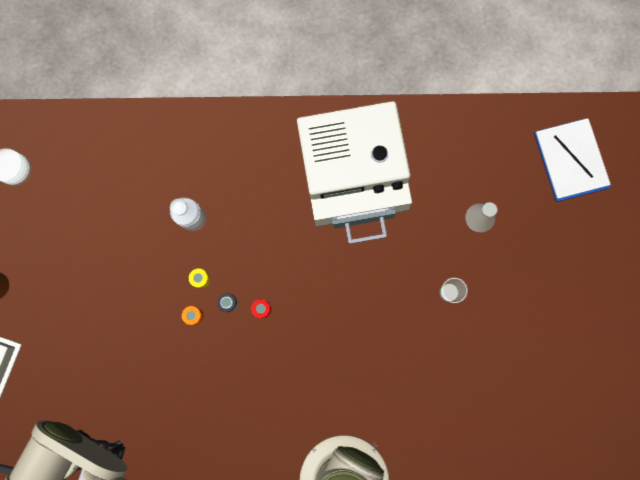

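View pics/side0.png

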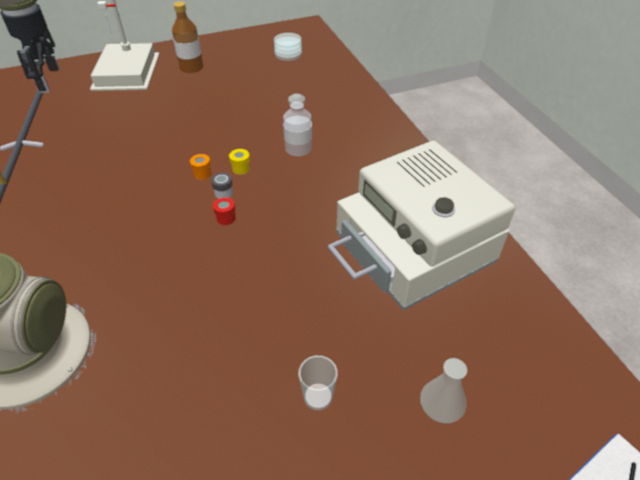

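The cell candidates in the top view are: dark grey (227,302), red (261,309), orange (191,315) and yellow (198,278). The dark knurled one at top (227,302), side (222,187), is the cell because the coloured ones are look-alikes. The handle bar runs about (349,241)–(385,236) in the top view.

Run:
```python
from h import *
a=load('top0.png');b=load('side0.png')
c=a['color'];s=b['color']
ct=cv2.resize(c[260:335,175:275],None,fx=4,fy=4,interpolation=cv2.INTER_CUBIC)
ch=cv2.resize(c[200:255,330:405],None,fx=5,fy=5,interpolation=cv2.INTER_CUBIC)
cs=cv2.resize(s[140:230,180:280],None,fx=4,fy=4,interpolation=cv2.INTER_CUBIC)
out=np.zeros((640,800,3),np.uint8)
out[:300,:400]=ct; out[:275,400:775]=ch; out[300:640,:400]=cs[:340]
cv2.imwrite('pics/crop.png',out[:600,:,::-1])
# cell by mask: top: low red-minus-blue (greyish) vs brown bench
for im,(x0,x1,y0,y1),n in((a,(205,250,285,325),'top'),(b,(205,240,170,200),'side')):
    p=im['color'][y0:y1,x0:x1].astype(int)
    sat=p.max(2)-p.min(2); m=(sat<30).astype(np.uint8)
    k,l,st,ce=cv2.connectedComponentsWithStats(m)
    for i in range(1,k):
        if st[i,4]>30: print(n,st[i]+[x0,y0,0,0,0],ce[i]+[x0,y0])
# handle grey
p=c.astype(int); sat=p.max(2)-p.min(2)
m=((sat<45)&(p.min(2)>90)).astype(np.uint8); m[:226]=0;m[250:]=0;m[:,:340]=0;m[:,395:]=0
k,l,st,ce=cv2.connectedComponentsWithStats(m)
for i in range(1,k):
  if st[i,4]>10:
    print(st[i],ce[i])
for u,v in((349,241),(385,236)): print(plane(a,u,v,.079))
for n,u,v in(('cell',227,302),('red',261,309),('or',191,315),('yel',198,278)): print(n,plane(a,u,v,.046))
for n,u,v,z in(('bottle',190,215,.05),('flask',480,219,.02),('beaker',453,291,.04)): print(n,plane(a,u,v,z))
```

```text
top [217 293  21  19 308] [226.90584416 302.28571429]
side [211 173  22  25 439] [222.02277904 184.76537585]
[345 226  42  18 258] [364.78682171 235.4496124 ]
[ 0.60181796 -0.01830935  0.079     ]
[ 0.61396079 -0.10996707  0.079     ]
cell [0.45067772 0.29647515 0.046     ]
red [0.43226797 0.20859054 0.046     ]
or [0.41796027 0.38850344 0.046     ]
yel [0.51306022 0.37313531 0.046     ]
bottle [0.67849714 0.397887   0.05      ]
flask [ 0.66692796 -0.36524999  0.02      ]
beaker [ 0.47574053 -0.28445422  0.04      ]
```

View pics/crop.png

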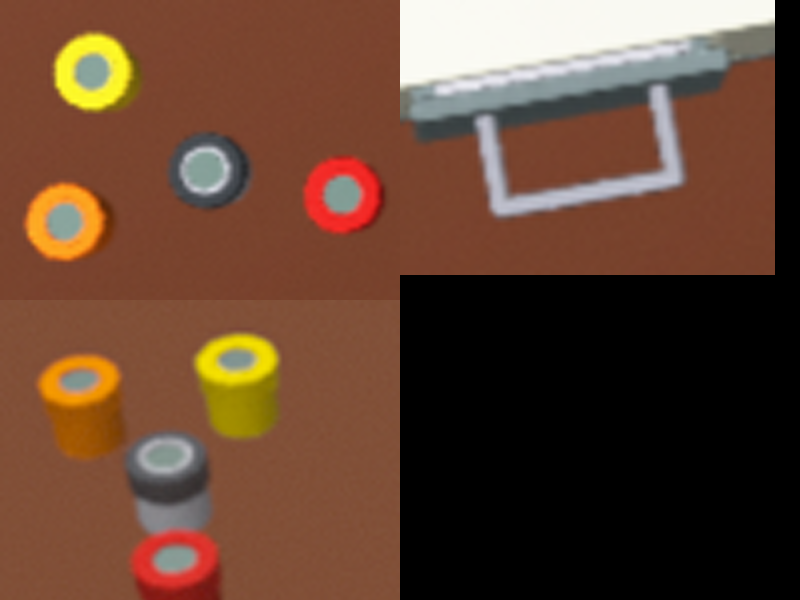

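The crop confirms it: a dark knurled head with a pale skirt, and the three look-alikes 90–100 mm away from it. The handle corners sit at about (350,242) and (385.6,236) in the top view.

Run:
```python
from h import *
a=load('top0.png');b=load('side0.png')
g=a['color'].astype(float); v=g[:,:,2]  # blue: bright on bar vs bench
pts=[]
for u in range(353,384):
    r=np.arange(234,247); w=np.clip(v[234:247,u]-70,0,None)
    # restrict around line
    l=241.6-(u-351)*5.8/35; w=w*(abs(r-l)<3.5)
    pts.append([u,(r*w).sum()/w.sum()])
W=np.array([plane(a,*p,.079)[:2] for p in pts])
vx,vy,x0,y0=cv2.fitLine(W.astype(np.float32),cv2.DIST_HUBER,0,.001,.001).ravel()
print('bar yaw',np.degrees(np.arctan2(vx,-vy)),x0,y0)
p,q=plane(a,350,241.8,.079),plane(a,385.6,236,.079); print(p,q,(p+q)/2,np.linalg.norm(p-q))
# housing top edges
L=[plane(a,*x,.174) for x in((298,119),(395,103),(407,183),(309,195))]
for i in range(4): 
    d=L[(i+1)%4]-L[i]; print(np.degrees(np.arctan2(d[1],d[0])),np.linalg.norm(d))
# cell by two-ray
o,d=ray(a,226.9,302.2)
print(plane(a,226.5,302.2,.046)); 
# side: head top ellipse centre
print(plane(b,180+166/4,140+155/4,.046))
m=((p+q)/2).copy();m[2]=.074
th=np.radians(8.5)
for nm,P in(('barside',m),): print(proj(b,P))
```

```text
bar yaw 9.5870695 0.60936546 -0.06670009
[ 0.59973983 -0.02083548  0.079     ] [ 0.6139485  -0.11149113  0.079     ] [ 0.60684417 -0.06616331  0.079     ] 0.0917623746744749
-80.9275871821057 0.2422480120582381
-172.93457647569775 0.20406160622369623
96.59924636709367 0.2384824399160644
8.13786633257371 0.1936713155943315
[0.4501726  0.29775468 0.046     ]
[0.4503274  0.29660687 0.046     ]
[341.55316043 261.16360706]
```

```bash
python3 -m handwheel '2.5 -3 0 0 0 -4 1;5 -6.3 0 0 0 -8 1;7.5 -9.5 0 0 0 -12 1;10 -12.7 0 0 0 -16 1;12.5 -16 0 0 0 -20 1;15 -19.2 0 0 0 -24 1;17.5 -22.4 0 0 0 -28 1;20 -25.6 0 0 0 -32 1'; python3 -m handwheel '2.5 -3.2 0 0 0 -4 1;5 -6.4 0 0 0 -8 1;7.5 -9.6 0 0 0 -12 1;10 -12.8 0 0 0 -16 0.9;12.5 -16 0 0 0 -20 .8;15 -19.2 0 0 0 -24 .7;17.5 -22.4 0 0 0 -28 .6;20 -25.6 0 0 0 -32 .6'
python3 - <<'E'
from h import *
s=status.observe();print(s['time_s'],s['position'],s['tool_rot'],s['q'],s['grip_width'])
E
```

```text
time_s: 0.77
position: [0.3424, 0.2736, 0.2313]
tool_rot: [[-0.68, 0.733, -0.0], [0.733, 0.68, -0.0], [0.0, -0.0, -1.0]]
ft_force: [0.8, 1.3, -0.0]
grip_width: 0.0856
gripper_force: 0.0
time_s: 1.43
position: [0.5426, 0.0175, 0.231]
tool_rot: [[-0.188, 0.982, -0.001], [0.982, 0.188, 0.0], [0.0, -0.001, -1.0]]
ft_force: [1.0, -0.4, -0.5]
grip_width: 0.0513
gripper_force: 0.0
1.4333 [0.54255268 0.01747076 0.2310365 ] [[-1.88097341e-01  9.82150158e-01 -6.75946202e-04]
 [ 9.82150343e-01  1.88097502e-01  1.82188609e-04]
 [ 3.06080363e-04 -6.29611602e-04 -9.99999755e-01]] [-1.06581567e+01  2.11154126e+01  7.54783807e+01  3.11605212e-03
  8.34461981e+01 -2.15002874e+01] 0.051284994208871164
```

```bash
python3 -m handwheel '2 -2.6 0 0 0 -.7 .55;4 -5 -.5 0 0 -1.4 .55;6 -7.5 -2 0 0 -2.1 .55;6.5 -8.4 -3.5 0 0 -2.1 .55;6.5 -8.4 -3.5 0 0 -2.1 .55'
python3 - <<'E'
from h import *
i=grab('wrist','w1.png'); s=status.observe();print(s['position'],i['xyz'],i['orientation'],i['vertical_fov'])
for P in ([.608,-.066,.074],s['position']): print(proj(i,P))
E
```

```text
time_s: 1.85
position: [0.6065, -0.0666, 0.1923]
tool_rot: [[-0.153, 0.988, -0.006], [0.988, 0.153, 0.002], [0.002, -0.006, -1.0]]
ft_force: [-0.9, 0.5, -0.7]
grip_width: 0.0473
gripper_force: 0.0
[ 0.60622779 -0.0651431   0.19431869] [0.59695636 0.00608397 0.33491108] [[ 0.98822705  0.14808961  0.03842874]
 [ 0.15289091 -0.94665895 -0.28365683]
 [-0.00562772  0.28619276 -0.95815554]] 63.99718885810697
[318.91383335 230.725578  ]
[314.66727244 308.18850831]
```

View pics/w1.png

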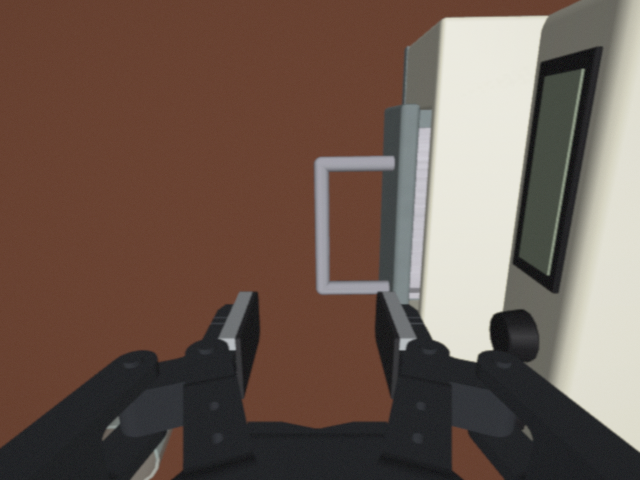

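The bar runs from (321,163) to (323,288) in the wrist view, and the panel is at the right (x≈400).

Run:
```python
from h import *
i=load('w1.png')
for u,v in((321.3,163),(322.8,288)): print(plane(i,u,v,.076))
p,q=[plane(i,u,v,.077) for u,v in((321.3,163),(322.8,288))];print((p+q)/2,np.linalg.norm(p-q),np.degrees(np.arctan2(-(p-q)[0],(p-q)[1])))
s=status.observe();print(s['position'],s['ft_force'])
```

```text
[ 0.60226854 -0.01901119  0.076     ]
[ 0.6174447  -0.10802209  0.076     ]
[ 0.6098068  -0.06324782  0.077     ] 0.08994663750413595 9.675764939123919
[ 0.60622779 -0.0651431   0.19431869] [-0.51646305 -0.12389738  0.17813342]
```

```bash
python3 -m handwheel '.3 .1 -3 0 0 .7 .55;.3 .1 -7 0 0 .7 .55;.3 .1 -11 0 0 .7 .55;.3 .1 -13 0 0 .7 .55;.3 .1 -14 0 0 .7 .55;.3 .1 -14 0 0 .7 .55;.3 .1 -14 0 0 .7 .3;.3 .1 -14 0 0 .7 0' 40; python3 -m handwheel '0 0 0 0 0 0 0;0 0 0 0 0 0 0;0 0 0 0 0 0 0;0 0 0 0 0 0 0'
```

```text
time_s: 2.57
position: [0.6109, -0.0635, 0.0587]
tool_rot: [[-0.168, 0.986, 0.004], [0.986, 0.168, -0.001], [-0.002, 0.004, -1.0]]
ft_force: [0.2, 0.5, 0.1]
grip_width: 0.024
gripper_force: 0.0
time_s: 2.9
position: [0.6103, -0.0637, 0.0584]
tool_rot: [[-0.168, 0.986, 0.003], [0.986, 0.168, -0.001], [-0.001, 0.002, -1.0]]
ft_force: [-2.6, 0.5, 7.7]
grip_width: 0.0084
gripper_force: 39.0
```

```bash
python3 -m handwheel '-.5 -.08 0 0 0 0 0;-1.5 -.25 0 0 0 0 0;-3 -.5 0 0 0 0 0;-4.5 -.75 0 0 0 0 0;-6 -1 0 0 0 0 0;-7.5 -1.25 0 0 0 0 0;-9 -1.5 0 0 0 0 0;-10 -1.67 0 0 0 0 0' 40; python3 -m handwheel '-.2 -.03 0 0 0 0 0;-.4 -.07 0 0 0 0 0;-.6 -.1 0 0 0 0 0;-.8 -.13 0 0 0 0 0'
```

```text
time_s: 3.57
position: [0.5111, -0.0806, 0.0584]
tool_rot: [[-0.167, 0.986, 0.007], [0.986, 0.167, -0.001], [-0.002, 0.006, -1.0]]
ft_force: [6.6, 3.7, 4.3]
grip_width: 0.0085
gripper_force: 39.7
time_s: 3.9
position: [0.504, -0.0818, 0.0584]
tool_rot: [[-0.167, 0.986, 0.007], [0.986, 0.167, -0.001], [-0.002, 0.007, -1.0]]
ft_force: [5.8, 4.1, 6.1]
grip_width: 0.0082
gripper_force: 39.8
```

```bash
python3 -m handwheel '-.3 -.05 0 0 0 0 0;-.6 -.1 0 0 0 0 0;-.9 -.15 0 0 0 0 0;-1.2 -.2 0 0 0 0 0'; python3 -m handwheel '-.3 -.05 0 0 0 0 0;-.6 -.1 0 0 0 0 0;-.9 -.15 0 0 0 0 0;-1.2 -.2 0 0 0 0 0'
```

```text
time_s: 4.23
position: [0.4921, -0.0838, 0.0583]
tool_rot: [[-0.167, 0.986, 0.007], [0.986, 0.167, -0.001], [-0.002, 0.007, -1.0]]
ft_force: [4.2, 3.9, 6.3]
grip_width: 0.0087
gripper_force: 39.8
time_s: 4.57
position: [0.4801, -0.0858, 0.0584]
tool_rot: [[-0.167, 0.986, 0.007], [0.986, 0.167, -0.001], [-0.003, 0.007, -1.0]]
ft_force: [5.5, 4.0, 6.6]
grip_width: 0.0083
gripper_force: 39.9
```

```bash
python3 -m handwheel '-.2 -.03 0 0 0 0 0;-.4 -.07 0 0 0 0 0;-.6 -.1 0 0 0 0 0;-.8 -.13 0 0 0 0 0;-1 -.17 0 0 0 0 0;-1 -.17 0 0 0 0 0'; python3 -m handwheel '-.2 -.03 0 0 0 0 0;-.4 -.07 0 0 0 0 0;-.6 -.1 0 0 0 0 0;-.8 -.13 0 0 0 0 0;-.8 -.13 0 0 0 0 0'
```

```text
time_s: 5.07
position: [0.4698, -0.0876, 0.0583]
tool_rot: [[-0.167, 0.986, 0.006], [0.986, 0.167, -0.001], [-0.003, 0.006, -1.0]]
ft_force: [4.1, 4.0, 9.1]
grip_width: 0.0084
gripper_force: 40.1
time_s: 5.48
position: [0.4654, -0.0884, 0.0584]
tool_rot: [[-0.166, 0.986, 0.015], [0.986, 0.166, -0.001], [-0.003, 0.015, -1.0]]
ft_force: [23.5, 13.1, -3.6]
grip_width: 0.0084
gripper_force: 39.5
```

```bash
python3 -m handwheel '0 0 0 0 0 0 0;0 0 0 0 0 0 0;.3 .05 0 0 0 0 0;.3 .05 0 0 0 0 .3;.3 .05 0 0 0 0 .5;.3 .05 0 0 0 0 .5;.3 .05 0 0 0 0 .5' ; python3 -m handwheel '0 0 1 0 0 0 .5;0 0 4 0 0 0 .5;0 0 8 0 0 0 .5;1 .2 12 0 0 0 .5;2 .35 16 0 0 0 .6;3 .5 18 0 0 0 .8;3 .5 18 0 0 0 1;3 .5 18 0 0 0 1';python3 - <<'E'
from h import *
i=grab('wrist','w2.png'); s=status.observe();print(s['position'])
for P in ([.5986,-.066,.068],[.4655,-.0884,.074]): print(proj(i,P))
E
```

```text
time_s: 6.07
position: [0.4627, -0.0882, 0.0565]
tool_rot: [[-0.168, 0.986, 0.0], [0.986, 0.168, -0.0], [-0.0, 0.0, -1.0]]
ft_force: [-0.4, -0.5, -0.3]
grip_width: 0.0427
gripper_force: 0.0
time_s: 6.73
position: [0.4929, -0.0832, 0.2367]
tool_rot: [[-0.168, 0.986, 0.001], [0.986, 0.168, -0.001], [-0.001, 0.001, -1.0]]
ft_force: [-0.9, -0.3, -1.0]
grip_width: 0.0842
gripper_force: 0.0
[ 0.4921856  -0.08299853  0.23545542]
[444.43376095 215.11510189]
[281.46914958 216.57736228]
```

View pics/w2.png

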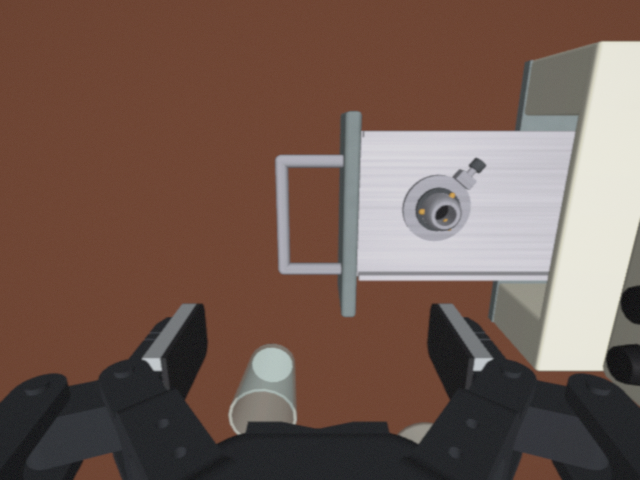

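The drawer is out: the spigot top is at about (445,212), the flange centre at about (436,208), and the clamp at (470,172). The handle corners are at (283,160) and (284,269).

Run:
```python
from h import *
i=load('w2.png'); c=i['color']
print('spig',plane(i,445,212.5,.068),'seat',plane(i,436.5,208,.044))
p,q=plane(i,282,160,.077),plane(i,284,269,.077); print('bar',(p+q)/2)
g=cv2.resize(c[165:255,395:495],None,fx=7,fy=7,interpolation=cv2.INTER_CUBIC)[:600]
for P,col in(([.5986,-.066,.068],(255,0,0)),): 
    u=proj(i,P); cv2.circle(g,(int((u[0]-395)*7+3),int((u[1]-165)*7+3)),3,col,-1)
cv2.imwrite('pics/c2.png',g[:,:,::-1])
w=grab('top','top1.png')
```

```text
spig [ 0.59847862 -0.06376075  0.068     ] seat [ 0.59898009 -0.06517033  0.044     ]
bar [ 0.46693321 -0.08759883  0.077     ]
```

View pics/c2.png

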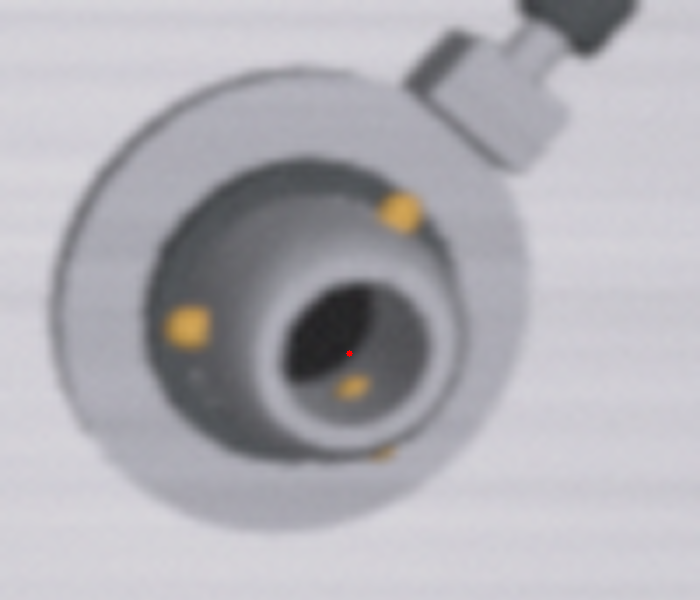

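```bash
python3 -m handwheel '-.5 3.5 0 0 0 -2 1;-1 7.5 0 0 0 -4 1;-1.5 11.5 0 0 0 -6 1;-2 15.5 0 0 0 -8 1;-2.5 19.5 0 0 0 -11 1;-3 23.5 0 0 0 -14 1;-3.5 27.5 0 0 0 -17 1;-4 31 0 0 0 -19.5 1' ; python3 -m handwheel '-.1 3 -2 0 0 0 .95;-.2 6 -5 0 0 0 .9;-.2 7 -7 0 0 0 .9;-.2 7 -7 0 0 0 .9;-.2 7 -7 0 0 0 .9;-.2 7 -7 0 0 0 .9';python3 - <<'E'
from h import *
i=grab('wrist','w3.png'); s=status.observe();print(s['position'],s['tool_rot'][:,1],s['q'])
print(proj(i,[.4503,.297,.046]))
E
```

```text
time_s: 7.5
position: [0.4513, 0.2288, 0.2348]
tool_rot: [[0.173, 0.985, -0.003], [0.985, -0.173, -0.001], [-0.001, -0.003, -1.0]]
ft_force: [1.0, -0.6, 0.2]
grip_width: 0.0852
gripper_force: 0.0
time_s: 8.0
position: [0.4511, 0.2961, 0.1669]
tool_rot: [[0.172, 0.985, 0.0], [0.985, -0.172, -0.0], [-0.0, 0.0, -1.0]]
ft_force: [0.1, 0.6, 1.0]
grip_width: 0.0771
gripper_force: 0.0
[0.45140591 0.29599034 0.1673587 ] [ 0.98506547 -0.17217498  0.00133784] [ 2.06865244e+01  2.39403812e+01  8.21394967e+01 -1.25842685e-02
  7.38382163e+01  3.06043078e+01]
[314.4486883  229.14540575]
```

View pics/w3.png

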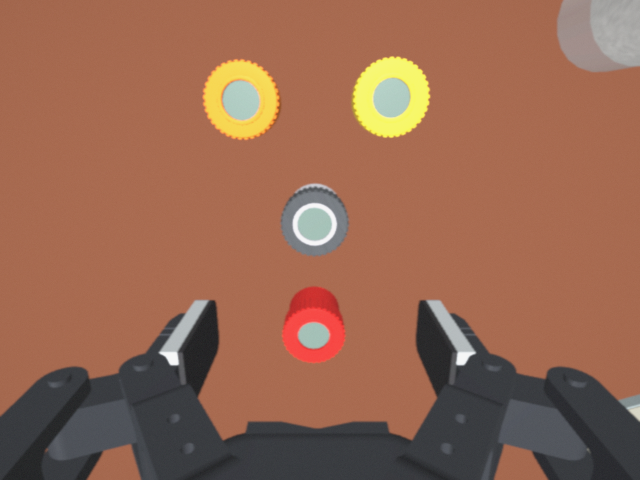

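The dark cell's head is at (314.5,222), centred between the fingers, with orange and yellow beyond it and red in front. All three are off the closing line.

Run:
```python
from h import *
i=load('w3.png');c=i['color'].astype(int)[175:265,270:360]
m=((c.max(2)-c.min(2)<25)&(c.max(2)<140)).astype(np.uint8)
cs,_=cv2.findContours(m,0,1);k=max(cs,key=cv2.contourArea);(u,v),r=cv2.minEnclosingCircle(k);print(u+270,v+175,r)
print(plane(i,314.5,223,.046),plane(i,u+270,v+175,.046))
s=status.observe();print(s['position'])
```

```text
314.1451606750488 221.01612854003906 34.53977584838867
[0.45111973 0.30143851 0.046     ] [0.45112412 0.30290741 0.046     ]
[0.45140591 0.29599034 0.1673587 ]
```

```bash
python3 -m handwheel '0 .4 -3 0 0 0 .9;0 .4 -7 0 0 0 .9;0 .4 -11 0 0 0 .9;0 .4 -13.5 0 0 0 .9;0 .4 -14.9 0 0 0 .9;0 .4 -14.9 0 0 0 .9;0 .4 -14.9 0 0 0 .6;0 .4 -14.9 0 0 0 .3' 40; python3 -m handwheel '0 0 0 0 0 0 .3;0 0 0 0 0 0 .3;0 0 0 0 0 0 .3;0 0 0 0 0 0 .3;0 0 0 0 0 0 .3;0 0 0 0 0 0 .3'
```

```text
time_s: 8.72
position: [0.452, 0.3008, 0.0191]
tool_rot: [[0.172, 0.985, 0.003], [0.985, -0.172, 0.001], [0.002, 0.003, -1.0]]
ft_force: [0.8, -1.0, 0.6]
grip_width: 0.0541
gripper_force: 0.0
time_s: 9.22
position: [0.4519, 0.3009, 0.0194]
tool_rot: [[0.171, 0.985, 0.004], [0.985, -0.171, 0.001], [0.002, 0.003, -1.0]]
ft_force: [-0.5, -2.7, 5.3]
grip_width: 0.0472
gripper_force: 40.6
```

```bash
python3 -m handwheel '0 0 2 0 0 0 .3;0 0 5 0 0 0 .3;0 0 9 0 0 0 .3;0 -2 12 0 0 0 .3;1 -5 14 0 0 0 .3;2 -8 15 0 0 0 .3;3.2 -11 15 0 0 0 .3;4.4 -14 15 0 0 0 .3'; python3 -m handwheel '1.6 -3.3 0 0 0 0 .3;3.2 -6.8 0 0 0 0 .3;4.8 -10.3 0 0 0 0 .3;6.4 -13.8 0 0 0 0 .3;8 -17.3 0 0 0 0 .3;9.4 -20.3 0 0 0 0 .3;10.2 -22.2 0 0 0 0 .3;10.2 -22.2 0 0 0 0 .3';python3 - <<'E'
from h import *
i=grab('wrist','w4.png'); s=status.observe();p=s['position'];print(p,s['tool_rot'][:,1],s['gripper_force'])
print(proj(i,p+[0,0,.027]),proj(i,[.599,-.065,.044]))
E
```

```text
time_s: 9.88
position: [0.4953, 0.1595, 0.1696]
tool_rot: [[0.171, 0.985, 0.004], [0.985, -0.171, 0.0], [0.001, 0.004, -1.0]]
ft_force: [0.3, 1.0, -1.7]
grip_width: 0.0468
gripper_force: 41.7
time_s: 10.55
position: [0.598, -0.0652, 0.1682]
tool_rot: [[0.175, 0.985, 0.002], [0.985, -0.175, -0.002], [-0.001, 0.003, -1.0]]
ft_force: [-1.1, -0.5, -1.1]
grip_width: 0.0467
gripper_force: 41.7
[ 0.59715102 -0.06304347  0.16811951] [ 0.9847857  -0.17376701  0.00146871] 41.723286509513855
[311.0615272 341.5024514] [316.69772936 228.21189768]
```

View pics/w4.png

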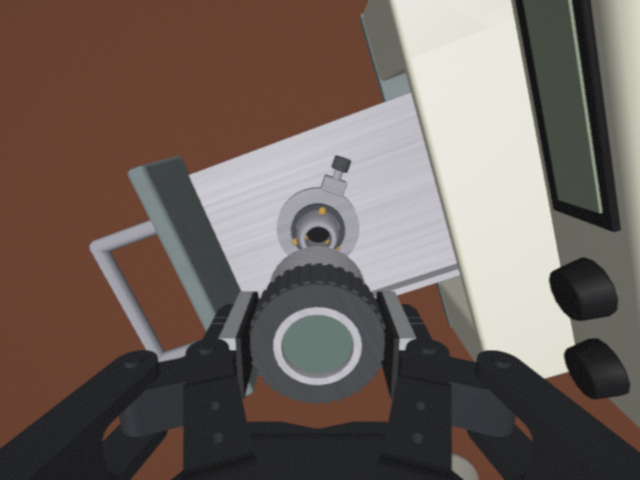

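The cell's glass ring is centred at about (317.5,345), and the spigot top at about (318,235) with flange centre (318,228). The cell is held upright.

Run:
```python
from h import *
i=load('w4.png'); s=status.observe();p=s['position']; print(p)
c=i['color'].astype(int)
g=c[295:390,265:370]; m=(g.min(2)>170).astype(np.uint8)
cs,_=cv2.findContours(m,0,1);k=max(cs,key=cv2.contourArea);e=cv2.fitEllipse(k);u,v=e[0][0]+265,e[0][1]+295
C=plane(i,u,v,p[2]+.027);print('ring',u,v,C)
# flange: fit outer ellipse by hand points of edge
print('spig',plane(i,318,235.5,.068),'flange',plane(i,318,228,.044))
g=c[180:260,265:370]
b=((g[:,:,0]>g[:,:,2]+70)&(g[:,:,0]>170)).astype(np.uint8)
n,l,st,ce=cv2.connectedComponentsWithStats(b)
for j in range(1,n):
    if st[j,4]>5: P=plane(i,*(ce[j]+[265,180]),.0555+.0015);d=P[:2]-[.599,-.0645];print('pin',ce[j]+[265,180],P,np.degrees(np.arctan2(d[1],d[0])),np.linalg.norm(d))
S=(plane(i,318,235.5,.068)+plane(i,318,228,.044))/2
print('move cm',(S-C)[:2]*100)
```

```text
[ 0.59715102 -0.06304347  0.16811951]
ring 317.03108978271484 345.64445877075195 [ 0.59887685 -0.06499648  0.19511951]
spig [ 0.60009789 -0.06351363  0.068     ] flange [ 0.59995025 -0.06500901  0.044     ]
pin [321.92 210.44] [ 0.6052642  -0.04982409  0.057     ] 66.88550307111711 0.015956897588381553
pin [294.         241.30769231] [ 0.58250981 -0.06794733  0.057     ] -168.19216804755868 0.01684667648301303
move cm [0.11472199 0.0735166 ]
```

```bash
python3 -m handwheel '.1 .05 -2 0 0 0 .3;.1 .05 -4 0 0 0 .3;.1 .05 -6 0 0 0 .3;.1 .05 -7.2 0 0 0 .3;.1 .05 -7.6 0 0 0 .3;.1 .05 -7.6 0 0 0 .3'; python3 -m handwheel '0 0 -.2 0 0 0 .3;0 0 -.4 0 0 0 .3;0 0 -.6 0 0 0 .3;0 0 -.8 0 0 0 .3;0 0 -1 0 0 0 .3;0 0 -1 0 0 0 .3'
```

```text
time_s: 11.1
position: [0.5973, -0.0596, 0.0914]
tool_rot: [[0.17, 0.985, -0.001], [0.985, -0.17, 0.0], [0.0, -0.001, -1.0]]
ft_force: [-0.7, 0.0, -0.4]
grip_width: 0.0468
gripper_force: 41.7
time_s: 11.6
position: [0.5988, -0.0618, 0.0823]
tool_rot: [[0.171, 0.985, 0.003], [0.985, -0.171, -0.003], [-0.002, 0.003, -1.0]]
ft_force: [-0.4, -5.5, 3.5]
grip_width: 0.0465
gripper_force: 42.5
```

```bash
python3 -m handwheel '0 -.1 0 0 0 0 .3;0 -.15 0 0 0 0 .3;0 -.15 0 0 0 0 .3;0 -.15 -.1 0 0 0 .3;0 -.15 -.1 0 0 0 .3';python3 -m handwheel '0 0 -.1 0 0 0 .3;0 0 -.2 0 0 0 .3;0 0 -.3 0 0 0 .3;0 0 -.3 0 0 0 .3'
```

```text
time_s: 12.02
position: [0.5982, -0.0629, 0.0802]
tool_rot: [[0.171, 0.985, 0.001], [0.985, -0.171, -0.001], [-0.001, 0.001, -1.0]]
ft_force: [2.2, -6.3, 1.0]
grip_width: 0.047
gripper_force: 42.1
time_s: 12.35
position: [0.5982, -0.063, 0.0771]
tool_rot: [[0.171, 0.985, 0.001], [0.985, -0.171, -0.001], [-0.001, 0.001, -1.0]]
ft_force: [3.2, -6.4, 2.1]
grip_width: 0.0468
gripper_force: 42.1
```

```bash
python3 -m handwheel '.05 -.1 0 0 0 0 .3;.05 -.15 0 0 0 0 .3;.05 -.15 -.1 0 0 0 .3;.05 -.15 -.1 0 0 0 .3';python3 -m handwheel '0 0 -.1 0 0 0 .3;0 0 -.2 0 0 0 .3;0 0 -.2 0 0 0 .3'
```

```text
time_s: 12.68
position: [0.5981, -0.0636, 0.0759]
tool_rot: [[0.171, 0.985, -0.001], [0.985, -0.171, 0.0], [0.0, -0.001, -1.0]]
ft_force: [1.2, -3.5, -0.5]
grip_width: 0.0465
gripper_force: 42.0
time_s: 12.93
position: [0.5984, -0.0635, 0.0743]
tool_rot: [[0.171, 0.985, 0.0], [0.985, -0.171, 0.0], [0.0, 0.0, -1.0]]
ft_force: [2.6, -2.1, -0.2]
grip_width: 0.0468
gripper_force: 42.1
```

```bash
python3 -m handwheel '.05 -.05 -.05 0 0 0 .3;.05 -.05 -.1 0 0 0 .3;.05 -.05 -.15 0 0 0 .3;.05 -.05 -.15 0 0 0 .3';python3 -m handwheel '0 0 -.05 0 0 0 .3;0 0 -.1 0 0 0 .3;0 0 -.1 0 0 0 .3'
```

```text
time_s: 13.27
position: [0.5986, -0.064, 0.0726]
tool_rot: [[0.171, 0.985, -0.001], [0.985, -0.171, 0.0], [0.0, -0.001, -1.0]]
ft_force: [-0.1, -2.2, 0.9]
grip_width: 0.0473
gripper_force: 42.2
time_s: 13.52
position: [0.5987, -0.0642, 0.0716]
tool_rot: [[0.171, 0.985, -0.0], [0.985, -0.171, -0.0], [-0.0, -0.0, -1.0]]
ft_force: [0.0, -3.0, 1.0]
grip_width: 0.0469
gripper_force: 42.2
```

```bash
python3 -m handwheel '0 -.05 -.1 0 0 0 .3;0 -.05 -.2 0 0 0 .3;0 -.05 -.2 0 0 0 .3';python3 -m handwheel '0 0 -.1 0 0 0 .3;0 0 -.2 0 0 0 .3;0 0 -.2 0 0 0 .3'
```

```text
time_s: 13.77
position: [0.5987, -0.0646, 0.0694]
tool_rot: [[0.171, 0.985, -0.0], [0.985, -0.171, 0.0], [0.0, -0.0, -1.0]]
ft_force: [0.5, -3.1, -2.7]
grip_width: 0.0472
gripper_force: 42.0
time_s: 14.02
position: [0.5988, -0.0647, 0.0676]
tool_rot: [[0.171, 0.985, -0.0], [0.985, -0.171, -0.0], [-0.0, -0.0, -1.0]]
ft_force: [1.3, -3.9, -0.4]
grip_width: 0.0469
gripper_force: 42.0
```

Run:
```python
from h import *
i=grab('wrist','w5.png');j=grab('side','side5.png'); s=status.observe();p=s['position'];print(p,s['ft_force'])
u=proj(j,[.599,-.065,.06]).astype(int);print(u)
a=cv2.resize(j['color'][u[1]-40:u[1]+35,u[0]-50:u[0]+50],None,fx=4,fy=4,interpolation=cv2.INTER_CUBIC)
o=np.zeros((300,800,3),np.uint8);o[:,:400]=a;o[:,400:]=cv2.resize(i['color'],(400,300))
cv2.imwrite('pics/c5.png',o[:,:,::-1])
c=i['color'].astype(int)
g=c[295:390,265:370]; m=(g.min(2)>170).astype(np.uint8)
cs,_=cv2.findContours(m,0,1);k=max(cs,key=cv2.contourArea);e=cv2.fitEllipse(k);print(e[0][0]+265,e[0][1]+295)
```

```text
[ 0.59881112 -0.06465931  0.06757859] [ 0.73838779 -2.65730543 -1.68756845]
[337 266]
316.9906311035156 345.65853118896484
```

View pics/c5.png

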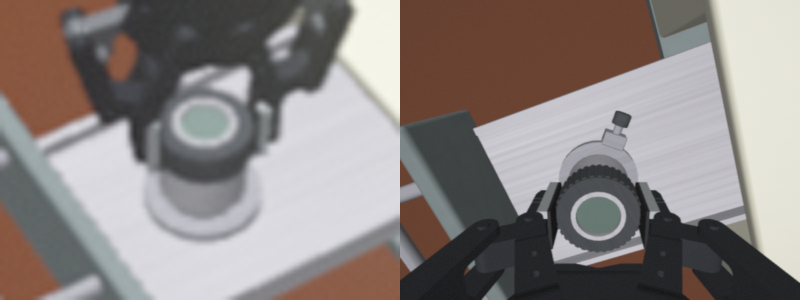

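The cell is over the spigot with its skirt low and concentric, and there was no pin contact, so the keyways happened to be lined up. I'll press it home now.

```bash
python3 -m handwheel '0 -.05 -.1 0 0 0 .3;0 -.05 -.2 0 0 0 .3;0 -.05 -.2 0 0 0 .3;0 -.05 -.2 0 0 0 .3';python3 -m handwheel '0 0 -.1 0 0 0 .3;0 0 -.2 0 0 0 .3;0 0 -.2 0 0 0 .3;0 0 -.2 0 0 0 .3'
```

```text
time_s: 14.45
position: [0.5988, -0.0649, 0.066]
tool_rot: [[0.171, 0.985, 0.0], [0.985, -0.171, 0.0], [0.0, 0.0, -1.0]]
ft_force: [-0.3, -1.0, 2.7]
grip_width: 0.0466
gripper_force: 42.3
time_s: 14.78
position: [0.5988, -0.0649, 0.0641]
tool_rot: [[0.171, 0.985, 0.0], [0.985, -0.171, 0.0], [0.0, 0.0, -1.0]]
ft_force: [-1.2, -1.4, 5.4]
grip_width: 0.0469
gripper_force: 42.4
```

Spring force is rising as expected, so I'll keep pressing to the hard stop.

```bash
python3 -m handwheel '0 0 -.1 0 0 0 .3;0 0 -.2 0 0 0 .3;0 0 -.2 0 0 0 .3;0 0 -.2 0 0 0 .3';python3 -m handwheel '0 0 -.1 0 0 0 .3;0 0 -.15 0 0 0 .3;0 0 -.15 0 0 0 .3;0 0 -.15 0 0 0 .3'
```

```text
time_s: 15.12
position: [0.599, -0.065, 0.0634]
tool_rot: [[0.171, 0.985, 0.001], [0.985, -0.171, -0.0], [0.0, 0.001, -1.0]]
ft_force: [-4.6, 0.7, 15.3]
grip_width: 0.0467
gripper_force: 43.5
time_s: 15.45
position: [0.5996, -0.0649, 0.0633]
tool_rot: [[0.171, 0.985, 0.003], [0.985, -0.171, -0.001], [0.0, 0.003, -1.0]]
ft_force: [-6.0, 2.7, 24.7]
grip_width: 0.0469
gripper_force: 44.2
```

```bash
python3 -m handwheel '-.1 -.03 .05 0 0 0 .3;-.1 -.03 .05 0 0 0 .3;-.1 -.03 .05 0 0 0 .3;-.1 -.03 .05 0 0 0 .3;-.1 -.03 .05 0 0 0 .3;-.1 -.03 .05 0 0 0 .3'; python3 -c "
from h import *
j=grab('wrist','w6.png'); s=status.observe();print(s['position'],s['ft_force'],s['time_s'])
c=j['color'].astype(int)[295:390,265:370]; m=(c.min(2)>170).astype(np.uint8)
k=max(cv2.findContours(m,0,1)[0],key=cv2.contourArea);e=cv2.fitEllipse(k);print(e,plane(j,e[0][0]+265,e[0][1]+295,.09))"
```

```text
time_s: 15.95
position: [0.5995, -0.0649, 0.0634]
tool_rot: [[0.171, 0.985, 0.006], [0.985, -0.171, -0.0], [0.001, 0.006, -1.0]]
ft_force: [0.4, 3.2, 18.2]
grip_width: 0.0466
gripper_force: 43.7
[ 0.59949806 -0.06491724  0.06337321] [ 1.13416267  3.7129779  20.22257471] 16.0
((52.03838348388672, 50.817138671875), (75.36408996582031, 86.00019836425781), 89.54076385498047) [ 0.6002271  -0.06494478  0.09      ]
```

```bash
python3 -c "
from rig import env
print(env.close_job())"
```

```text
the job is handed in; nothing more can be done
None
```

I handed the job in with the drawer pulled to its stop and the cell pressed home with about 18 N, still held in the gripper. The keyways went over the pins without any turning, and I kept clear of the glassware and the bottle; no verdict came back.

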